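Turn the gilded jug's spout to the height gauge

TASK

The jug on the turntable has just been gilded and its lip is to be checked against the height gauge. Push gently with a fingertip on the turntable's arms, one after another if need be, until the tip of the jug's spout stands right in front of the scriber's point, then take the hand away. The gold is still wet: do not touch the jug, do not pinch the arms, keep off the gauge, and leave the other pots where they stand.

Things in the scene. Friction and masses are not known exactly. Their poses are not given: they have to be found in the camera images.
- turntable: Fixed spider turntable, 84 mm high. Origin: on its upright turning axis, at bench level; axes parallel to the world's. Iron foot 170 mm wide, 22 mm high. A turning head 120 mm wide (top z = 84 mm) and a cross of four straight aluminium arms reaching 175 mm from the axis, each 16 mm wide, z = 62 to 76 mm, free underneath, with a rubber pad (18 mm wide, top z = 84 mm) 105 mm from the axis.
- spider (a joint): Angle of the turning cross (rad), growing counter-clockwise seen from above, no stops within 3 turns. At 0 the four arms point along world +x, +y, -x and -y. Turning takes only about 1 N at an arm's end; the greased bearing stays where it is left and coasts less than 0.05 rad after a slow push.
- jug: Blue-green jug with gilded handle, lip and belly band, loose on the turntable's head within about 6 mm of the axis, turning with it. 165 mm high, belly 112 mm, foot 86 mm wide, 0.35 to 0.65 kg. Origin: centre of its underside. Its x axis points to the spout; the handle is on the far side from it and reaches 87 mm from its middle. Not to be touched.
- spout_lip (a point): Tip of the jug's pouring spout, 74 mm from the jug's middle along its x axis and 170 mm above its underside.
- gauge: Fixed height gauge on the far side of the turntable (up to 35 degrees to either side of straight ahead): block base 90 x 70 x 34 mm, upright beam 340 mm high, slide, and scriber pointing at the turntable's axis. Origin: on the turntable's axis at bench level, not in the gauge itself; its x axis points to the beam, 225 mm from the axis; the base begins 200 mm from the axis.
- scriber_tip (a point): Point of the gauge's scriber, 100 mm from the turntable's axis, 253 mm above the bench, at the height of the spout's tip. Its x axis points away from the turntable's axis along the scriber, z up. Spout in front of it: gap about 26 mm, no sideways offset.
- tall_vase: Loose black vase, belly 116 mm wide, slim gilded neck 32 mm wide, 200 mm high, origin in the middle of its underside. Leave alone.
- lidded_jar: Loose pale blue jar with a lid and finial, 108 mm wide, 150 mm high, origin in the middle of its underside. Leave alone.
- gourd_vase: Loose cream gourd vase, 88 mm wide, 135 mm high, origin in the middle of its underside. Leave alone.

How it is judged:
By the outcome, as a careful person would: the job done as asked, in the order asked, and still so for the second after the job is handed in, with the robot touching nothing.
It also fails if it takes over 64 s, if anything falls off the work surface, if the arm or the gripper's body presses on something with over 40 N, if the wrist force passes 120 N, or if a joint passes its speed limit or range.

ROBOT

A 6-joint arm with a two-finger parallel gripper is mounted at the origin on the work surface. World frame = base frame: x ahead of the robot, y to its left, z up, the work surface at z = 0. Lengths are in m, angles in rad, forces in N, time in s.
With the tool pointing down it reaches from about 0.25 to 0.775 m from the base axis. Payload 4 kg.
Tool frame: the origin (TCP) lies midway between the tips of the shut fingers; the grasp point (between the pads) lies 19 mm behind it (grip_point_offset is the distance from the TCP to the grasp point, in m); z points along the fingers, y is the line along which they close (so a half turn about z gives the same grasp; the last joint's range is limited). The gripper opens to 94 mm and grips with 3 to 60 N. Pads are 16 mm wide; open, the fingers measure 119 mm over their backs; the gripper's body (75 mm by 177 mm) begins 78 mm behind the grasp point.
Start: joints at [-1.387, 0.087, 1.371, -0, 1.684, -0.103], TCP at [0.156, -0.528, 0.206] pointing down, gripper open.
Joint ranges: [-3.1, 3.1], [-0.76, 2.03], [0.27, 2.55], [-1.08, 4.22], [0.17, 2.65], [-2.57, 2.57]. Speed limits (rad/s): [2.79, 2.79, 3.14, 3.14, 3.14, 3.14].

INTERFACE

Orientations are given as [roll, pitch, yaw] about the fixed x, y, z axes, in that order (R = Rz(yaw) Ry(pitch) Rx(roll)).
In Python, from bench import * gives the robot as it stands.
- The arm moves only by the tool carry_out, never from a script. Its argument "commands" is a list of rows, each a list of 6 numbers: the shift along the tool's x, y, z in m, then the turn, a rotation vector about the tool's x, y, z in rad. In form: [[tx, ty, tz, rx, ry, rz], ...]. A call has exactly 5 rows; each row is the pose to reach, as a shift and turn from the pose commanded when the call began, along the tool's axes at that moment; what a row does not reach only later rows make up. A row lasts 1/10 s, in which the tool goes at most 50 mm and 8.59 degrees, less where a joint would pass 70% of its speed; a pose out of reach is approached as far as the arm can. A call with a gripper value outside its range is refused whole. "jaw" is the opening, from 0 (shut) to 1 (fully open), set as the call begins (left out, the last holds). The fingers move at their own pace and stop on an object; the grip force is fixed at half the most. Time passes only in rows, so rows that repeat a pose let the fingers close, or fill a call up. It gives the time, the measured TCP pose, the force, the opening and the grip force at its end, in the units of the state.
- get_obs(): the state, without advancing time (a new reading comes with each control period).
- snapshot(name): name is "scene" or "top" or "wrist"; returns a dict with "img" (480x640x3 uint8, red, green, blue), "range_z" (480x640 float32, m along the optical axis (not along the pixel's ray), 0 where there is no reading), "fx", "fy", "cx", "cy" (pixels), "distortion" ([k1, k2, p1, p2, k3] as OpenCV has them; the pictures are not rectified), "R" (3x3) and "t" (3): a world point X has camera coordinates R X + t. Camera axes: x right, y down, z forward; pixel columns grow to the right and rows downward; lengths in m; the calibration is good to about 2 mm. A picture is of the moment at which its call begins.
- close_job(): hands the job in; it is judged then, once.
The state is a dict: "time": time; "joint_positions": joint angles; "qvel": joint speeds; "joint_torque": joint torques, N m; "tool_pos": TCP position; "ee_rot": TCP orientation; "wrist_force": force on the tool from outside, world axes, zero at the start; "wrist_torque": the same for the moment, N m; "width": finger opening in m; "finger_force": force on a finger pad.
Only numpy, scipy, OpenCV 4.12 (cv2) and the standard library are available. Lean on these libraries where they do the work, as an engineer would, in place of code of your own. Each camera call takes 0.05 s, during which the arm holds its last target. There are 200 camera calls.

## Working session

There is one attempt and no reset: what is moved stays moved. The work goes in short steps, Python scripts to look and compute and a tool call to move; the robot and the scene stay as the last step left them, time stands still between calls to the robot, and variables do not carry over. Pictures are saved under pics/ and viewed, at most 10 in all, crops included, and the job is handed in when it is done.

Besides the shell and the picture viewer there is one more tool, called as name(argument=value, ...), one argument or row to a line, values as JSON. carry_out: Moves the arm, as the interface text tells. Its arguments: {"type":"object","properties":{"commands":{"type":"array","items":{"type":"array","items":{"type":"number"}}},"jaw":{"type":"number"}},"required":["commands"]}

```bash
mkdir -p pics && cat > h.py <<'E'
from bench import *
import numpy as np, cv2
def ray(s,px):
    K=np.array([[s["fx"],0,s["cx"]],[0,s["fy"],s["cy"]],[0,0,1]]);D=np.array(s["distortion"],float)
    p=cv2.undistortPoints(np.array(px,float).reshape(-1,1,2),K,D).reshape(-1,2)
    R=np.array(s["R"]);t=np.array(s["t"])
    return -R.T@t, np.c_[p,np.ones(len(p))]@R
def onz(s,px,z):
    c,d=ray(s,px); return c+d*((z-c[2])/d[:,2])[:,None]
def proj(s,X):
    K=np.array([[s["fx"],0,s["cx"]],[0,s["fy"],s["cy"]],[0,0,1]])
    return cv2.projectPoints(np.array(X,float).reshape(-1,1,3),cv2.Rodrigues(np.array(s["R"]))[0],np.array(s["t"],float),K,np.array(s["distortion"],float))[0].reshape(-1,2)
def cloud(s):
    v,u=np.mgrid[:480,:640];c,d=ray(s,np.c_[u.ravel(),v.ravel()])
    return (c+d*s["range_z"].reshape(-1,1)).reshape(480,640,3)
def save(s,n): cv2.imwrite(f"pics/{n}.png",s["img"][:,:,::-1])
E
python3 - <<'E'
from h import *
import pickle
for n in("scene","top"):
    s=snapshot(n);save(s,n);pickle.dump(s,open(n+".pkl","wb"));print(n,-np.array(s["R"]).T@s["t"],(s["range_z"]>0).mean())
print(get_obs())
E
```

```text
scene [ 0.93891494 -0.67686381  1.25374731] 0.9957649739583333
top [ 3.44648280e-01 -3.27449863e-04  1.42772461e+00] 0.9959212239583334
{'time': 0.1, 'joint_positions': array([-1.38707951e+00,  8.79054543e-02,  1.37204953e+00, -1.86929394e-06,
        1.68360846e+00, -1.03060550e-01]), 'qvel': array([ 0.00098509, -0.000957  , -0.00423648, -0.00097048, -0.00014847,
        0.0004112 ]), 'joint_torque': array([ 1.90363324e-03, -3.41252804e+01, -3.03302336e+01,  7.20305904e-02,
        3.04090139e-02, -9.66228868e-05]), 'tool_pos': array([ 0.15550245, -0.52706119,  0.2044351 ]), 'ee_rot': array([-3.13963213e+00, -2.00902723e-04,  2.86776964e-01]), 'wrist_force': array([0.39047663, 0.15553744, 0.36354017]), 'wrist_torque': array([ 0.03558337, -0.02091708,  0.03488735]), 'finger_force': 0.0, 'width': 0.09448911079782331}
```

View pics/scene.png

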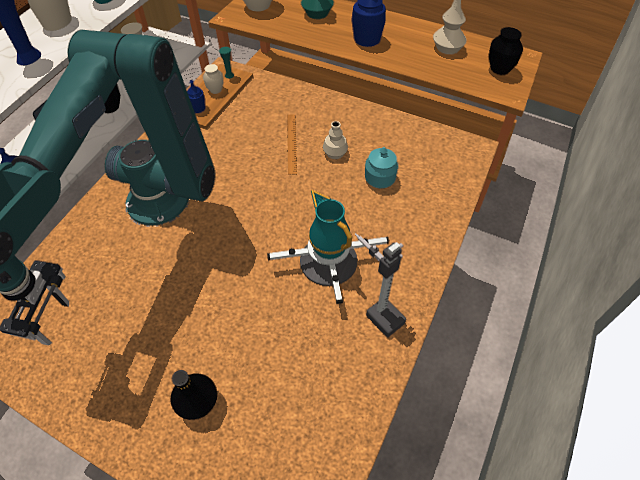

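View pics/top.png

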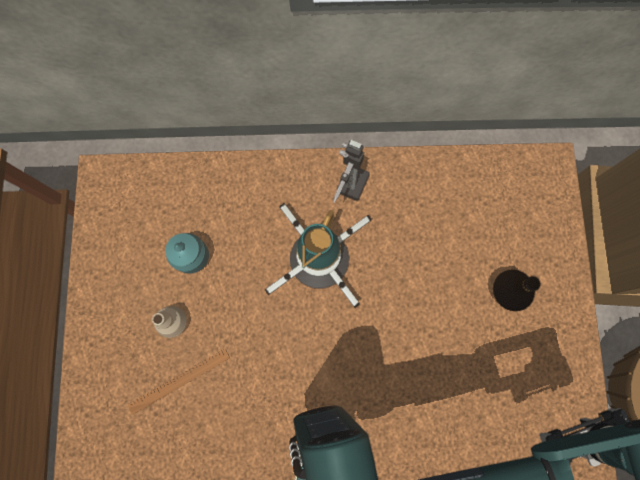

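The scene view shows the jug at (330,230), with the spout towards (313,193), the handle at (345,235) and the gauge at (385,290). In the top view the table centre is about (320,258), the spout is about (303,266), the handle is (328,218) near the gauge, and the arm tips are (284,207), (368,218), (356,303) and (269,291).

```bash
cat >> h.py <<'E'
def crop(s,x0,y0,x1,y1,k,n): cv2.imwrite(f"pics/{n}.png",cv2.resize(s["img"][y0:y1,x0:x1,::-1],None,fx=k,fy=k,interpolation=cv2.INTER_CUBIC))
E
python3 - <<'E'
from h import *
import pickle
t=pickle.load(open("top.pkl","rb"));s=pickle.load(open("scene.pkl","rb"))
a=t["img"][140:310,255:375];b=s["img"][180:310,262:412]
A=cv2.resize(a,(420,595),interpolation=cv2.INTER_CUBIC);B=cv2.resize(b,(375,325),interpolation=cv2.INTER_CUBIC)
o=np.zeros((595,795,3),np.uint8);o[:,:420]=A;o[:325,420:]=B
cv2.imwrite("pics/c1.png",o[:,:,::-1])
print(onz(t,[[284,207],[368,218],[356,303],[269,291]],.076).round(4))
for n,q in(("t",t),("s",s)):
    P=cloud(q);v,u=np.nonzero((abs(P[...,2]-.078)<.012)&(q["img"].min(2)>150)&(abs(P[...,0]-.5)<.35)&(abs(P[...,1])<.3))
    X=P[v,u];print(n,len(X),X.mean(0).round(4),X.min(0).round(3),X.max(0).round(3))
E
```

```text
[[ 0.7443  0.1221  0.076 ]
 [ 0.7064 -0.1089  0.076 ]
 [ 0.4738 -0.0671  0.076 ]
 [ 0.5122  0.164   0.076 ]]
t 863 [0.5919 0.0302 0.0768] [ 0.469 -0.109  0.068] [0.748 0.169 0.089]
s 476 [ 0.6214 -0.0102  0.0768] [ 0.471 -0.113  0.068] [0.75  0.127 0.088]
```

View pics/c1.png

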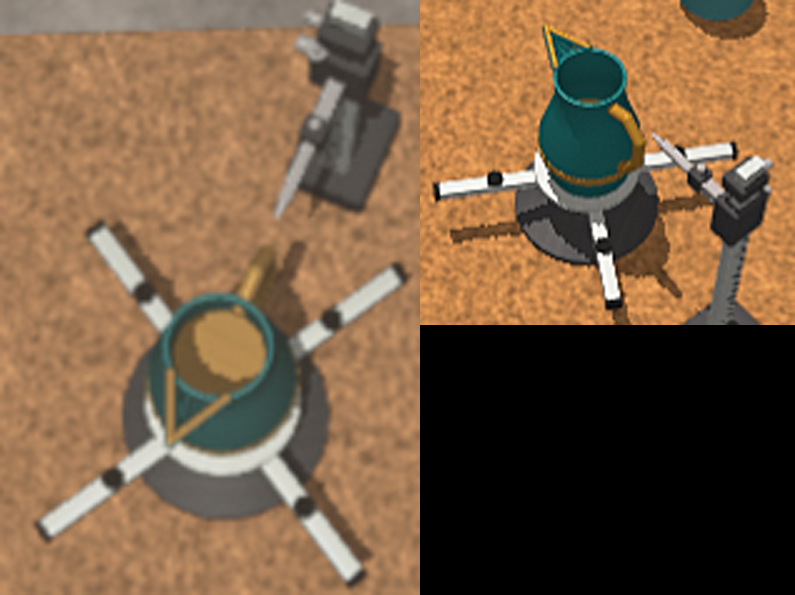

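```bash
cat >> h.py <<'E'
def tri(t,pt,s,ps):
    (c1,d1),(c2,d2)=ray(t,[pt]),ray(s,[ps]);d1=d1[0]/np.linalg.norm(d1);d2=d2[0]/np.linalg.norm(d2)
    l=np.linalg.lstsq(np.c_[d1,-d2],c2-c1,rcond=None)[0];p,q=c1+l[0]*d1,c2+l[1]*d2
    return (p+q)/2,np.linalg.norm(p-q)
E
python3 - <<'E'
from h import *
import pickle
t=pickle.load(open("top.pkl","rb"));s=pickle.load(open("scene.pkl","rb"))
px=np.array([[97,230],[400,275],[355,577],[43,530]])/3.5+[255,140]
T=onz(t,px,.076);C=T.mean(0);print(T.round(4),C)
for p in T: d=p-C;print(np.degrees(np.arctan2(d[1],d[0])),np.hypot(*d[:2]))
for n,a,b in(("spout",[168,441],[125,27]),("scr",[277,216],[235,135])):
    a=np.array(a)/3.5+[255,140];b=np.array(b)/2.5+[262,180]
    X,e=tri(t,a,s,b);Y=onz(t,[a],.254)[0];print(n,X,e,Y)
    for q in(X,Y):d=q-C;print(np.degrees(np.arctan2(d[1],d[0])),np.hypot(*d[:2]))
P=cloud(t); 
for q,nm in((t,'t'),(s,'s')):
    P=cloud(q);m=(P[...,2]>.05)&(P[...,2]<.3)&(P[...,0]<.85)&(P[...,0]>.1)&(abs(P[...,1])<.6)
    n,l,st,ce=cv2.connectedComponentsWithStats(m.astype(np.uint8))
    for i in range(1,n):
        if st[i,4]>60: X=P[l==i];print(nm,st[i],np.median(X,0).round(3),X.min(0).round(3),X.max(0).round(3))
E
```

```text
[[ 0.7481  0.1257  0.076 ]
 [ 0.7046 -0.1124  0.076 ]
 [ 0.4688 -0.068   0.076 ]
 [ 0.5112  0.1686  0.076 ]] [0.60817374 0.02845732 0.076     ]
34.791683380554865 0.17037346200598166
-55.59482170512185 0.1707173971325786
-145.3035249056694 0.1695079975358148
124.69556427477404 0.17043208168853693
spout [0.54639628 0.0623324  0.25401735] 0.0007987108950519825 [0.54671453 0.0625874  0.254     ]
151.2622614265952 0.0704554937481157
150.9553127037029 0.07030005112952971
scr [ 0.70333601 -0.01411845  0.25141282] 0.0024497195514783395 [ 0.70153284 -0.01482765  0.254     ]
-24.103824556610064 0.10425234601703412
-24.874301391967677 0.10290533430119524
t [334 150  31  53 588] [ 0.796 -0.056  0.257] [ 0.701 -0.089  0.05 ] [ 0.828 -0.014  0.3  ]
t [ 265  203  107  106 2969] [0.599 0.024 0.138] [ 0.462 -0.117  0.057] [0.756 0.175 0.262]
t [ 165  233   42   40 1284] [0.618 0.384 0.105] [0.573 0.341 0.05 ] [0.681 0.446 0.151]
t [ 493  270   48   41 1476] [ 0.492 -0.483  0.087] [ 0.443 -0.554  0.06 ] [ 0.553 -0.438  0.207]
t [152 307  31  29 648] [0.439 0.429 0.073] [0.404 0.401 0.05 ] [0.479 0.473 0.142]
t [293 406  54  20 477] [0.212 0.037 0.207] [ 0.188 -0.027  0.122] [0.221 0.098 0.3  ]
s [324 121  23  30 450] [0.449 0.424 0.076] [0.406 0.399 0.05 ] [0.482 0.471 0.142]
s [ 158  135   58   67 2143] [ 0.206 -0.02   0.209] [ 0.1   -0.049  0.097] [0.224 0.094 0.3  ]
s [365 147  34  35 904] [0.635 0.368 0.1  ] [0.575 0.336 0.05 ] [0.682 0.441 0.151]
s [ 267  190  136  120 3985] [ 0.643 -0.014  0.175] [ 0.466 -0.117  0.051] [0.834 0.132 0.297]
s [ 52 287  17  20 170] [ 0.149 -0.478  0.247] [ 0.135 -0.486  0.206] [ 0.154 -0.467  0.29 ]
s [ 36 331  17  14 126] [ 0.179 -0.578  0.239] [ 0.164 -0.587  0.207] [ 0.186 -0.57   0.273]
s [ 170  370   47   50 1831] [ 0.512 -0.505  0.088] [ 0.442 -0.554  0.057] [ 0.555 -0.441  0.205]
```

```bash
cat > plan.py <<'E'
import numpy as np
C=np.array([.608,.0285])
def plan(cur,ways):  # cur/ways: x,y,z,yaw(deg); one call (5 rows) per waypoint list entry, (way, optional path fn)
    cur=np.array(cur,float)
    for w in ways:
        pts=[cur+(np.array(w,float)-cur)*k/5 for k in range(1,6)] if np.ndim(w)==1 else [np.array(p,float) for p in w]
        a=np.radians(cur[3]);rows=[]
        for p in pts:
            d=p-cur
            rows.append([round(d[0]*np.cos(a)+d[1]*np.sin(a),4),round(d[0]*np.sin(a)-d[1]*np.cos(a),4),round(-d[2],4),0,0,round(-np.radians(d[3]),3)])
        print(str(rows).replace(" ",""))
        x,y,z,_,_,r=rows[-1]
        cur=np.array([cur[0]+x*np.cos(a)+y*np.sin(a),cur[1]+x*np.sin(a)-y*np.cos(a),cur[2]-z,cur[3]-np.degrees(r)])
    print("end",cur.round(5).tolist()); return cur
def arc(f0,f1,r,z,y0,y1,n):  # n calls along an arc
    f=np.radians(np.linspace(f0,f1,5*n+1)[1:]);y=np.linspace(y0,y1,5*n+1)[1:]
    p=np.c_[C[0]+r*np.cos(f),C[1]+r*np.sin(f),0*f+z,y];return [p[i:i+5] for i in range(0,5*n,5)]
E
python3 -c "
from plan import *
plan([.156,-.528,.206,16.43],[[.26,-.36,.22,16.43],[.36,-.2,.22,16.43],[.36,-.05,.22,0],[.36,.1,.22,-15],[.43,.22,.22,-30],[.55,.19,.2,-30],[.55,.187,.057,-30]])"
```

```text
[[np.float64(0.0295),np.float64(-0.0263),np.float64(-0.0028),0,0,np.float64(-0.0)],[np.float64(0.0589),np.float64(-0.0527),np.float64(-0.0056),0,0,np.float64(-0.0)],[np.float64(0.0884),np.float64(-0.079),np.float64(-0.0084),0,0,np.float64(-0.0)],[np.float64(0.1178),np.float64(-0.1054),np.float64(-0.0112),0,0,np.float64(-0.0)],[np.float64(0.1473),np.float64(-0.1317),np.float64(-0.014),0,0,np.float64(-0.0)]]
[[np.float64(0.0282),np.float64(-0.025),np.float64(-0.0),0,0,np.float64(-0.0)],[np.float64(0.0565),np.float64(-0.0501),np.float64(-0.0),0,0,np.float64(-0.0)],[np.float64(0.0847),np.float64(-0.0751),np.float64(-0.0),0,0,np.float64(-0.0)],[np.float64(0.1129),np.float64(-0.1002),np.float64(-0.0),0,0,np.float64(-0.0)],[np.float64(0.1411),np.float64(-0.1252),np.float64(-0.0),0,0,np.float64(-0.0)]]
[[np.float64(0.0085),np.float64(-0.0288),np.float64(-0.0),0,0,np.float64(0.057)],[np.float64(0.017),np.float64(-0.0576),np.float64(-0.0),0,0,np.float64(0.115)],[np.float64(0.0255),np.float64(-0.0863),np.float64(-0.0),0,0,np.float64(0.172)],[np.float64(0.034),np.float64(-0.1151),np.float64(-0.0
[... 1021 characters left out ...]
4(0.008),0,0,np.float64(0.0)],[np.float64(0.0714),np.float64(-0.0204),np.float64(0.012),0,0,np.float64(0.0)],[np.float64(0.0952),np.float64(-0.0272),np.float64(0.016),0,0,np.float64(0.0)],[np.float64(0.119),np.float64(-0.034),np.float64(0.02),0,0,np.float64(0.0)]]
[[np.float64(0.0003),np.float64(0.0005),np.float64(0.0286),0,0,np.float64(0.0)],[np.float64(0.0006),np.float64(0.001),np.float64(0.0572),0,0,np.float64(0.0)],[np.float64(0.0009),np.float64(0.0015),np.float64(0.0858),0,0,np.float64(0.0)],[np.float64(0.0012),np.float64(0.0021),np.float64(0.1144),0,0,np.float64(0.0)],[np.float64(0.0015),np.float64(0.0026),np.float64(0.143),0,0,np.float64(0.0)]]
end [0.55002, 0.18697, 0.057, -29.97958]
```

carry_out(
  commands=[
    [0.03,-0.026,-0.003,0,0,0],
    [0.06,-0.053,-0.006,0,0,0],
    [0.09,-0.079,-0.008,0,0,0],
    [0.12,-0.105,-0.011,0,0,0],
    [0.147,-0.132,-0.014,0,0,0],
  ],
  jaw=0,
)

```text
time: 0.6
tool_pos: [0.2598, -0.3577, 0.219]
ee_rot: [-3.141, -0.0, 0.287]
wrist_force: [1.2, -0.6, -0.6]
width: 0.0573
finger_force: 0.0
```

carry_out(
  commands=[
    [0.028,-0.025,0,0,0,0],
    [0.056,-0.05,0,0,0,0],
    [0.085,-0.075,0,0,0,0],
    [0.113,-0.1,0,0,0,0],
    [0.141,-0.125,0,0,0,0],
  ],
)

```text
time: 1.1
tool_pos: [0.3594, -0.198, 0.2191]
ee_rot: [-3.141, 0.0, 0.287]
wrist_force: [0.4, -0.7, 0.4]
width: 0.0174
finger_force: 0.0
```

carry_out(
  commands=[
    [0.008,-0.029,0,0,0,0.057],
    [0.017,-0.058,0,0,0,0.115],
    [0.026,-0.086,0,0,0,0.172],
    [0.034,-0.115,0,0,0,0.23],
    [0.042,-0.144,0,0,0,0.287],
  ],
)

```text
time: 1.6
tool_pos: [0.3582, -0.0483, 0.219]
ee_rot: [-3.141, 0.001, -0.003]
wrist_force: [0.4, 0.9, -0.6]
width: 0.0006
finger_force: 0.0
```

carry_out(
  commands=[
    [0,-0.03,0,0,0,0.052],
    [0,-0.06,0,0,0,0.105],
    [0,-0.09,0,0,0,0.157],
    [0,-0.12,0,0,0,0.21],
    [0,-0.15,0,0,0,0.262],
  ],
)

```text
time: 2.1
tool_pos: [0.3582, 0.1016, 0.2191]
ee_rot: [3.141, 0.0, -0.264]
wrist_force: [0.3, -1.6, 0.0]
width: 0.0004
finger_force: 0.0
```

carry_out(
  commands=[
    [0.007,-0.027,0,0,0,0.052],
    [0.015,-0.054,0,0,0,0.105],
    [0.022,-0.08,0,0,0,0.157],
    [0.029,-0.107,0,0,0,0.21],
    [0.036,-0.134,0,0,0,0.262],
  ],
)

```text
time: 2.6
tool_pos: [0.4283, 0.2215, 0.2188]
ee_rot: [3.141, 0.001, -0.526]
wrist_force: [-0.1, -0.5, 0.4]
width: 0.0004
finger_force: 0.0
```

carry_out(
  commands=[
    [0.024,-0.007,0.004,0,0,0],
    [0.048,-0.014,0.008,0,0,0],
    [0.071,-0.02,0.012,0,0,0],
    [0.095,-0.027,0.016,0,0,0],
    [0.119,-0.034,0.02,0,0,0],
  ],
)

```text
time: 3.1
tool_pos: [0.5488, 0.1901, 0.1985]
ee_rot: [3.141, 0.001, -0.524]
wrist_force: [-0.3, -0.1, 0.2]
width: 0.0004
finger_force: 0.0
```

carry_out(
  commands=[
    [0,0.001,0.029,0,0,0],
    [0,0.001,0.058,0,0,0],
    [0,0.002,0.086,0,0,0],
    [0.001,0.002,0.115,0,0,0],
    [0.001,0.003,0.143,0,0,0],
  ],
)

```text
time: 3.6
tool_pos: [0.5471, 0.1871, 0.0545]
ee_rot: [3.141, 0.001, -0.524]
wrist_force: [0.7, 0.3, -0.3]
width: 0.0008
finger_force: 0.0
```

```bash
sed -i 's/print(str(rows)/print(str(np.array(rows).round(3).tolist())/' plan.py && python3 - <<'E'
from plan import *
from h import *
o=get_obs();print(o["tool_pos"],o["ee_rot"])
s=snapshot("top");crop(s,220,120,420,320,3,"a1")
plan([.55,.187,.057,-30],arc(110,204,.163,.057,-30,22,6))
E
```

```text
[0.54709163 0.18708365 0.05454462] [ 3.14064920e+00  8.61142204e-04 -5.24248767e-01]
[[-0.001,0.01,-0.0,0.0,0.0,-0.03],[-0.006,0.018,-0.0,0.0,0.0,-0.061],[-0.011,0.025,-0.0,0.0,0.0,-0.091],[-0.015,0.033,-0.0,0.0,0.0,-0.121],[-0.019,0.041,-0.0,0.0,0.0,-0.151]]
[[-0.005,0.008,-0.0,0.0,0.0,-0.031],[-0.009,0.016,-0.0,0.0,0.0,-0.061],[-0.013,0.024,-0.0,0.0,0.0,-0.091],[-0.016,0.032,-0.0,0.0,0.0,-0.121],[-0.019,0.04,-0.0,0.0,0.0,-0.152]]
[[-0.004,0.008,-0.0,0.0,0.0,-0.03],[-0.007,0.016,-0.0,0.0,0.0,-0.06],[-0.01,0.025,-0.0,0.0,0.0,-0.09],[-0.012,0.034,-0.0,0.0,0.0,-0.121],[-0.014,0.042,-0.0,0.0,0.0,-0.151]]
[[-0.003,0.008,-0.0,0.0,0.0,-0.03],[-0.005,0.017,-0.0,0.0,0.0,-0.06],[-0.007,0.026,-0.0,0.0,0.0,-0.091],[-0.008,0.035,-0.0,0.0,0.0,-0.121],[-0.009,0.044,-0.0,0.0,0.0,-0.151]]
[[-0.002,0.009,-0.0,0.0,0.0,-0.03],[-0.003,0.018,-0.0,0.0,0.0,-0.061],[-0.003,0.026,-0.0,0.0,0.0,-0.091],[-0.004,0.035,-0.0,0.0,0.0,-0.121],[-0.003,0.044,-0.0,0.0,0.0,-0.151]]
[[-0.001,0.009,-0.0,0.0,0.0,-0.031],[-0.001,0.018,-0.0,0.0,0.0,-0.061],[-0.0,0.027,-0.0,0.0,0.0,-0.091],[0.001,0.036,-0.0,0.0,0.0,-0.121],[0.002,0.044,-0.0,0.0,0.0,-0.152]]
end [0.45913, -0.0378, 0.057, 22.02457]
```

View pics/a1.png

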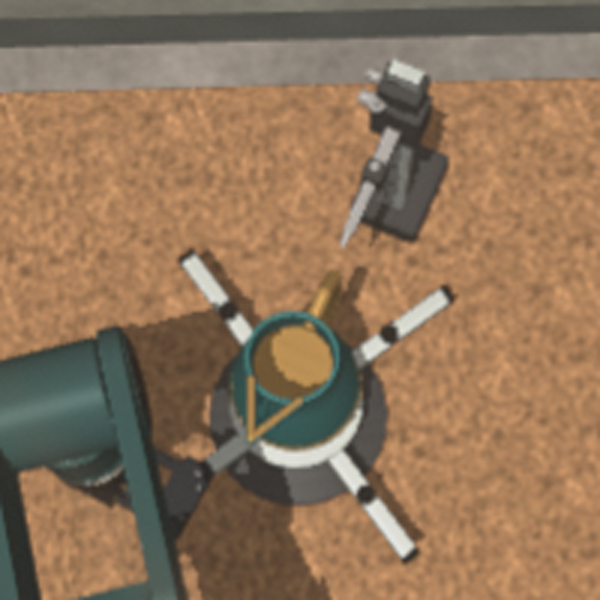

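The finger is down beside the left-lower arm at about (185,490) and the jug is clear of it. The table has not moved. I'll push gently.

carry_out(
  commands=[
    [-0.001,0.01,0,0,0,-0.03],
    [-0.006,0.018,0,0,0,-0.06],
    [-0.011,0.025,0,0,0,-0.09],
    [-0.015,0.033,0,0,0,-0.12],
    [-0.019,0.041,0,0,0,-0.15],
  ],
)

```text
time: 4.15
tool_pos: [0.5107, 0.1612, 0.0569]
ee_rot: [-3.141, -0.001, -0.373]
wrist_force: [1.3, 0.3, 0.7]
width: 0.0004
finger_force: 0.3
```

carry_out(
  commands=[
    [-0.005,0.008,0,0,0,-0.03],
    [-0.009,0.016,0,0,0,-0.06],
    [-0.013,0.024,0,0,0,-0.09],
    [-0.016,0.032,0,0,0,-0.12],
    [-0.019,0.04,0,0,0,-0.15],
  ],
)

```text
time: 4.65
tool_pos: [0.4798, 0.13, 0.0572]
ee_rot: [3.141, -0.004, -0.223]
wrist_force: [5.0, -2.9, -1.7]
width: 0.0005
finger_force: 2.7
```

```bash
python3 - <<'E'
from plan import *
from h import *
o=get_obs();print(o["tool_pos"],o["ee_rot"][2],o["wrist_force"])
s=snapshot("top");cv2.imwrite("pics/a2.png",cv2.resize(s["img"][150:350,220:420,::-1],(400,400)))
E
```

```text
[0.47983281 0.13001523 0.05719555] -0.22287865804206541 [ 5.04831721 -2.91343412 -1.65571419]
```

View pics/a2.png

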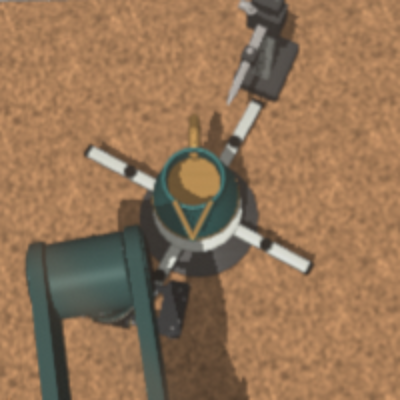

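The cross has turned about 28° counter-clockwise: the spout is at (193,235) and the handle at (195,130). The force is small, so I'll continue.

carry_out(
  commands=[
    [-0.004,0.008,0,0,0,-0.03],
    [-0.007,0.016,0,0,0,-0.06],
    [-0.01,0.025,0,0,0,-0.09],
    [-0.012,0.034,0,0,0,-0.12],
    [-0.014,0.042,0,0,0,-0.15],
  ],
)

```text
time: 5.2
tool_pos: [0.457, 0.0927, 0.0575]
ee_rot: [-3.141, -0.004, -0.074]
wrist_force: [0.3, 0.4, 0.2]
width: 0.0006
finger_force: 0.1
```

carry_out(
  commands=[
    [-0.003,0.008,0,0,0,-0.03],
    [-0.005,0.017,0,0,0,-0.06],
    [-0.007,0.026,0,0,0,-0.09],
    [-0.008,0.035,0,0,0,-0.12],
    [-0.009,0.044,0,0,0,-0.15],
  ],
)

```text
time: 5.7
tool_pos: [0.4432, 0.0501, 0.057]
ee_rot: [-3.141, -0.0, 0.077]
wrist_force: [1.1, 0.9, 0.4]
width: 0.0003
finger_force: 0.3
```

carry_out(
  commands=[
    [-0.002,0.009,0,0,0,-0.03],
    [-0.003,0.018,0,0,0,-0.06],
    [-0.003,0.026,0,0,0,-0.09],
    [-0.004,0.035,0,0,0,-0.12],
    [-0.003,0.044,0,0,0,-0.15],
  ],
)

```text
time: 6.2
tool_pos: [0.4431, 0.0061, 0.0569]
ee_rot: [-3.14, 0.001, 0.227]
wrist_force: [-0.4, 1.6, 0.0]
width: 0.0002
finger_force: 0.3
```

carry_out(
  commands=[
    [-0.001,0.009,0,0,0,-0.03],
    [-0.001,0.018,0,0,0,-0.06],
    [0,0.026,0,0,0,-0.09],
    [0.001,0.034,0,0,0,-0.12],
    [0.002,0.04,0,0,0,-0.15],
  ],
)

```text
time: 6.7
tool_pos: [0.4541, -0.0326, 0.0568]
ee_rot: [-3.141, 0.001, 0.376]
wrist_force: [-0.7, 1.0, -0.4]
width: 0.0002
finger_force: 0.4
```

```bash
python3 - <<'E'
from plan import *
from h import *
o=get_obs();print(o["tool_pos"],o["ee_rot"][2],o["wrist_force"])
d=o["tool_pos"][:2]-C;print(np.degrees(np.arctan2(d[1],d[0]))%360,np.hypot(*d))
E
```

```text
[ 0.45414359 -0.03261798  0.05679789] 0.376385828335154 [-0.66190626  0.98574455 -0.37497156]
201.6649751808457 0.16555120815881053
```

carry_out(
  commands=[
    [-0.01,0,0,0,0,0],
    [-0.025,0,0,0,0,0],
    [-0.04,0,0,0,0,0],
    [-0.055,0,0,0,0,0],
    [-0.07,0,0,0,0,0],
  ],
)

```text
time: 7.2
tool_pos: [0.3879, -0.0582, 0.0566]
ee_rot: [-3.141, 0.0, 0.375]
wrist_force: [0.5, 0.0, 1.1]
width: 0.0006
finger_force: 0.0
```

```bash
python3 - <<'E'
from plan import *
from h import *
o=get_obs();print(o["tool_pos"],o["ee_rot"][2],o["wrist_force"])
s=snapshot("top");q=snapshot("scene")
O=np.zeros((600,800,3),np.uint8);O[:,:400]=cv2.resize(s["img"][150:350,255:388],(400,600));O[:400,400:]=cv2.resize(q["img"][180:310,262:392],(400,400))
cv2.imwrite("pics/a3.png",O[:,:,::-1])
plan([.39,-.058,.057,21.6],[[.39,.06,.2,-5],[.43,.2,.2,-30],[.557,.19,.2,-30],[.557,.19,.057,-30]])
E
```

```text
[ 0.38793366 -0.05820146  0.05658232] 0.37507913150754524 [0.50433088 0.04779407 1.13774791]
[[0.009,-0.022,-0.029,0.0,0.0,0.093],[0.017,-0.044,-0.057,0.0,0.0,0.186],[0.026,-0.066,-0.086,0.0,0.0,0.279],[0.035,-0.088,-0.114,0.0,0.0,0.371],[0.043,-0.11,-0.143,0.0,0.0,0.464]]
[[0.006,-0.029,-0.0,0.0,0.0,0.087],[0.011,-0.057,-0.0,0.0,0.0,0.175],[0.017,-0.086,-0.0,0.0,0.0,0.262],[0.022,-0.114,-0.0,0.0,0.0,0.349],[0.028,-0.143,-0.0,0.0,0.0,0.437]]
[[0.023,-0.011,-0.0,0.0,0.0,-0.0],[0.046,-0.022,-0.0,0.0,0.0,-0.0],[0.069,-0.033,-0.0,0.0,0.0,-0.0],[0.092,-0.044,-0.0,0.0,0.0,-0.0],[0.115,-0.055,-0.0,0.0,0.0,-0.0]]
[[-0.0,0.0,0.029,0.0,0.0,-0.0],[-0.0,0.0,0.057,0.0,0.0,-0.0],[-0.0,0.0,0.086,0.0,0.0,-0.0],[-0.0,0.0,0.114,0.0,0.0,-0.0],[-0.0,0.0,0.143,0.0,0.0,-0.0]]
end [0.55703, 0.19002, 0.057, -30.0235]
```

View pics/a3.png

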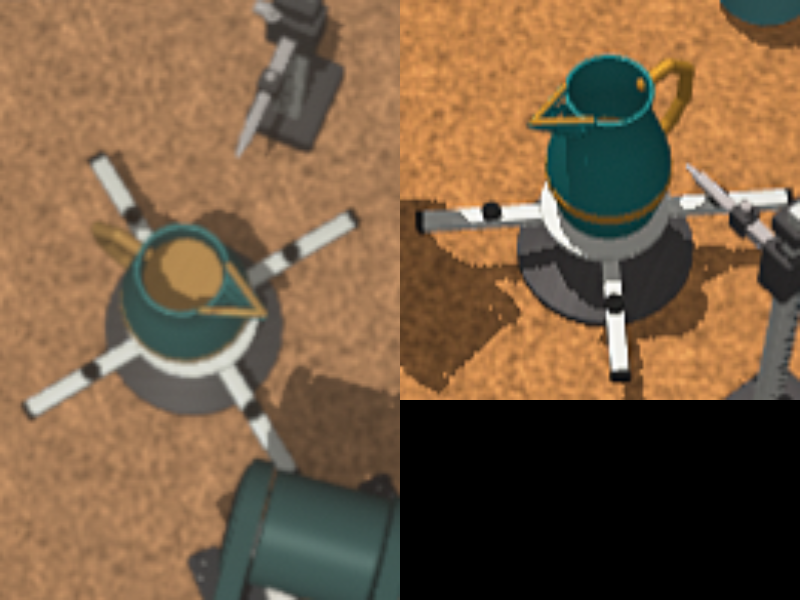

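The cross has turned about a quarter: the spout is at (267,318) in the left half and the handle at (97,230). The next arm to push has its tip at (28,408).

```bash
python3 - <<'E'
from plan import *
from h import *
import pickle
t=pickle.load(open("top.pkl","rb"));s=pickle.load(open("scene.pkl","rb"))
f=lambda p:np.array(p)/3+[255,150]
g=lambda p:(np.array(p)-[400,0])*.325+[262,180]
ang=lambda X:(np.degrees(np.arctan2(X[1]-C[1],X[0]-C[0])),np.hypot(X[1]-C[1],X[0]-C[0]))
for p in([97,160],[350,219],[31,407]): print(ang(onz(t,[f(p)],.076)[0]))
X,e=tri(t,f([267,318]),s,g([528,124]));print(X,e,ang(X))
E
```

```text
(np.float64(29.906810706653705), np.float64(0.16911805620511142))
(np.float64(-60.27397992523395), np.float64(0.16915269417202056))
(np.float64(119.20526436438817), np.float64(0.16645177921499368))
[ 0.56886708 -0.03349017  0.25354969] 0.002306391752307232 (np.float64(-122.26324039014222), np.float64(0.07330870489499834))
```

carry_out(
  commands=[
    [0.009,-0.022,-0.029,0,0,0.093],
    [0.017,-0.044,-0.057,0,0,0.186],
    [0.026,-0.066,-0.086,0,0,0.279],
    [0.035,-0.088,-0.114,0,0,0.371],
    [0.043,-0.11,-0.143,0,0,0.464],
  ],
)

```text
time: 7.8
tool_pos: [0.3887, 0.0612, 0.2008]
ee_rot: [-3.141, -0.0, -0.092]
wrist_force: [0.5, 1.0, -0.3]
width: 0.0004
finger_force: 0.0
```

carry_out(
  commands=[
    [0.006,-0.029,0,0,0,0.087],
    [0.011,-0.057,0,0,0,0.175],
    [0.017,-0.086,0,0,0,0.262],
    [0.022,-0.114,0,0,0,0.349],
    [0.028,-0.143,0,0,0,0.437],
  ],
)

```text
time: 8.3
tool_pos: [0.4294, 0.2015, 0.1997]
ee_rot: [-3.141, 0.0, -0.529]
wrist_force: [0.1, 0.4, -0.5]
width: 0.0005
finger_force: 0.0
```

carry_out(
  commands=[
    [0.024,-0.011,0,0,0,0],
    [0.048,-0.023,0,0,0,0],
    [0.071,-0.034,0,0,0,0],
    [0.095,-0.046,0,0,0,0],
    [0.119,-0.057,0,0,0,0],
  ],
)

```text
time: 8.8
tool_pos: [0.5619, 0.1901, 0.1993]
ee_rot: [-3.141, 0.001, -0.525]
wrist_force: [0.0, 0.2, -0.0]
width: 0.0005
finger_force: 0.0
```

carry_out(
  commands=[
    [0,0,0.029,0,0,0],
    [0,0,0.057,0,0,0],
    [0,0,0.086,0,0,0],
    [0,0,0.114,0,0,0],
    [0,0,0.143,0,0,0],
  ],
)

```text
time: 9.3
tool_pos: [0.5609, 0.19, 0.0554]
ee_rot: [-3.141, 0.0, -0.526]
wrist_force: [-0.1, -0.0, 0.4]
width: 0.0007
finger_force: 0.0
```

```bash
python3 - <<'E'
from plan import *
from h import *
o=get_obs();print(o["tool_pos"],o["ee_rot"][2],o["wrist_force"])
plan([.560,.192,.057,-30],arc(107,206,.163,.057,-30,24,6))
E
```

```text
[0.56091942 0.1900367  0.05538201] -0.5256384891074761 [-0.0940234 -0.0059547  0.4421027]
[[-0.002,0.014,-0.0,0.0,0.0,-0.031],[-0.008,0.021,-0.0,0.0,0.0,-0.063],[-0.013,0.029,-0.0,0.0,0.0,-0.094],[-0.018,0.037,-0.0,0.0,0.0,-0.126],[-0.023,0.045,-0.0,0.0,0.0,-0.157]]
[[-0.005,0.008,-0.0,0.0,0.0,-0.031],[-0.01,0.016,-0.0,0.0,0.0,-0.063],[-0.014,0.024,-0.0,0.0,0.0,-0.094],[-0.018,0.033,-0.0,0.0,0.0,-0.126],[-0.021,0.042,-0.0,0.0,0.0,-0.157]]
[[-0.004,0.008,-0.0,0.0,0.0,-0.032],[-0.008,0.017,-0.0,0.0,0.0,-0.063],[-0.011,0.026,-0.0,0.0,0.0,-0.094],[-0.014,0.035,-0.0,0.0,0.0,-0.126],[-0.016,0.044,-0.0,0.0,0.0,-0.157]]
[[-0.003,0.009,-0.0,0.0,0.0,-0.032],[-0.006,0.018,-0.0,0.0,0.0,-0.063],[-0.008,0.027,-0.0,0.0,0.0,-0.094],[-0.009,0.036,-0.0,0.0,0.0,-0.126],[-0.01,0.046,-0.0,0.0,0.0,-0.157]]
[[-0.002,0.009,-0.0,0.0,0.0,-0.032],[-0.003,0.018,-0.0,0.0,0.0,-0.063],[-0.004,0.028,-0.0,0.0,0.0,-0.095],[-0.004,0.037,-0.0,0.0,0.0,-0.126],[-0.004,0.047,-0.0,0.0,0.0,-0.157]]
[[-0.001,0.009,-0.0,0.0,0.0,-0.032],[-0.001,0.019,-0.0,0.0,0.0,-0.063],[-0.0,0.028,-0.0,0.0,0.0,-0.095],[0.001,0.038,-0.0,0.0,0.0,-0.126],[0.002,0.047,-0.0,0.0,0.0,-0.157]]
end [0.46149, -0.043, 0.057, 23.97262]
```

carry_out(
  commands=[
    [-0.002,0.01,0,0,0,-0.03],
    [-0.008,0.02,0,0,0,-0.06],
    [-0.013,0.029,0,0,0,-0.09],
    [-0.018,0.037,0,0,0,-0.12],
    [-0.023,0.045,0,0,0,-0.157],
  ],
)

```text
time: 9.8
tool_pos: [0.5185, 0.1625, 0.0565]
ee_rot: [-3.141, -0.001, -0.367]
wrist_force: [0.1, -0.1, -0.9]
width: 0.0007
finger_force: 0.3
```

carry_out(
  commands=[
    [-0.005,0.008,0,0,0,-0.03],
    [-0.01,0.016,0,0,0,-0.06],
    [-0.014,0.024,0,0,0,-0.09],
    [-0.018,0.033,0,0,0,-0.125],
    [-0.021,0.042,0,0,0,-0.157],
  ],
)

```text
time: 10.3
tool_pos: [0.4839, 0.1309, 0.0567]
ee_rot: [-3.141, -0.001, -0.21]
wrist_force: [0.4, -0.3, 0.6]
width: 0.0003
finger_force: 0.3
```

carry_out(
  commands=[
    [-0.004,0.008,0,0,0,-0.03],
    [-0.008,0.017,0,0,0,-0.06],
    [-0.011,0.026,0,0,0,-0.09],
    [-0.014,0.035,0,0,0,-0.125],
    [-0.016,0.044,0,0,0,-0.157],
  ],
)

```text
time: 10.8
tool_pos: [0.4591, 0.0911, 0.0568]
ee_rot: [-3.141, -0.001, -0.053]
wrist_force: [1.0, 0.3, -0.2]
width: 0.0007
finger_force: 0.4
```

carry_out(
  commands=[
    [-0.003,0.009,0,0,0,-0.03],
    [-0.006,0.018,0,0,0,-0.06],
    [-0.008,0.027,0,0,0,-0.09],
    [-0.009,0.036,0,0,0,-0.125],
    [-0.01,0.046,0,0,0,-0.157],
  ],
)

```text
time: 11.3
tool_pos: [0.4491, 0.0456, 0.0571]
ee_rot: [-3.141, -0.007, 0.104]
wrist_force: [7.1, 0.7, -4.7]
width: 0.0001
finger_force: 3.7
```

carry_out(
  commands=[
    [-0.002,0.009,0,0,0,-0.03],
    [-0.003,0.018,0,0,0,-0.06],
    [-0.004,0.028,0,0,0,-0.09],
    [-0.004,0.037,0,0,0,-0.125],
    [-0.004,0.047,0,0,0,-0.157],
  ],
)

```text
time: 11.8
tool_pos: [0.4484, -0.0013, 0.057]
ee_rot: [-3.141, -0.002, 0.261]
wrist_force: [-0.2, 1.7, 0.9]
width: 0.0007
finger_force: 0.4
```

carry_out(
  commands=[
    [-0.001,0.009,0,0,0,-0.03],
    [-0.001,0.018,0,0,0,-0.06],
    [0,0.026,0,0,0,-0.09],
    [0.001,0.032,0,0,0,-0.125],
    [0.002,0.036,0,0,0,-0.157],
  ],
)

```text
time: 12.3
tool_pos: [0.4584, -0.0359, 0.0565]
ee_rot: [-3.141, 0.0, 0.417]
wrist_force: [-1.7, 1.1, 0.3]
width: 0.0002
finger_force: 0.4
```

carry_out(
  commands=[
    [0,0,0,0,0,0],
    [0,0,0,0,0,0],
    [0,0,0,0,0,0],
    [0,0,0,0,0,0],
    [0,0,0,0,0,0],
  ],
)

```text
time: 12.8
tool_pos: [0.4584, -0.036, 0.0565]
ee_rot: [3.142, -0.0, 0.417]
wrist_force: [0.3, -0.3, 0.1]
width: 0.0006
finger_force: 0.0
```

```bash
python3 - <<'E'
from plan import *
from h import *
o=get_obs();print(o["tool_pos"],o["ee_rot"][2],o["wrist_force"])
d=o["tool_pos"][:2]-C;print(np.degrees(np.arctan2(d[1],d[0]))%360,np.hypot(*d))
s=snapshot("top");q=snapshot("scene")
O=np.zeros((600,800,3),np.uint8);O[:,:400]=cv2.resize(s["img"][150:350,255:388],(400,600),interpolation=2);O[:400,400:]=cv2.resize(q["img"][180:310,262:392],(400,400),interpolation=2)
cv2.imwrite("pics/a4.png",O[:,:,::-1])
E
```

```text
[ 0.45837908 -0.03596412  0.05650074] 0.41688634367649247 [ 0.29711617 -0.31395219  0.1027814 ]
203.30877545138574 0.16291728419904403
```

View pics/a4.png

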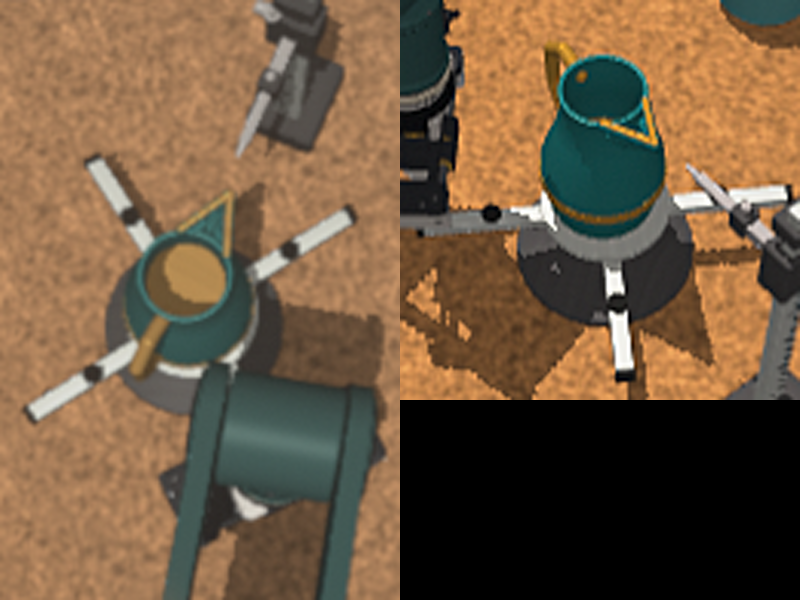

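The spout tip is at (232,195) and the scriber's point at (239,155), a few degrees short. In the scene half the spout is (655,143) and the scriber (689,168). I'll measure both precisely.

```bash
cat > meas.py <<'E'
from plan import *
from h import *
import sys
def meas():
    s=snapshot("top");q=snapshot("scene");P=cloud(s)
    ang=lambda X:np.degrees(np.arctan2(X[1]-C[1],X[0]-C[0]))
    for nm,z in(("top",s),("scene",q)):
        h=cv2.cvtColor(z["img"],cv2.COLOR_RGB2HSV).astype(int);P=cloud(z)
        g=(h[...,0]>12)&(h[...,0]<28)&(h[...,1]>110)&(P[...,2]>.225)&(P[...,2]<.28)&(abs(P[...,0]-.6)<.12)&(abs(P[...,1])<.13)
        v,u=np.nonzero(g);X=onz(z,np.c_[u,v],.254);r=np.hypot(*(X[:,:2]-C).T);k=(r>.055)&(X[:,0]>.62);X=X[k]
        i=np.argsort(-np.hypot(*(X[:,:2]-C).T))
        T=X[i[:4]].mean(0);print(nm,"spout n",k.sum(),T.round(4),"ang",ang(T).round(2),"r",np.hypot(*(T[:2]-C)).round(4),"centroid ang",ang(X.mean(0)).round(2))
        # scriber: bright grey in height band, outward of r .095
        m=(h[...,1]<60)&(abs(P[...,2]-.254)<.015)
        v,u=np.nonzero(m);X=onz(z,np.c_[u,v],.254);r=np.hypot(*(X[:,:2]-C).T);k=(r>.09)&(r<.17)&(X[:,0]>.66)&(X[:,1]<.03);X=X[k];r=r[k]
        vx,vy,x0,y0=cv2.fitLine(X[:,:2].astype(np.float32),cv2.DIST_HUBER,0,.001,.001).ravel()
        if vx<0:vx,vy=-vx,-vy
        n=np.array([-vy,vx]);tip=X[np.argsort(r)[:3]].mean(0)
        print("  scr n",k.sum(),"dir",np.degrees(np.arctan2(vy,vx)).round(2),"tip",tip.round(4),ang(tip).round(2),"axis offset from line mm",(1e3*n@(C-[x0,y0])).round(2),"spout lateral off line mm",(1e3*n@(T[:2]-[x0,y0])).round(2))
    return s,q
if __name__=="__main__":
    o=get_obs();print(o["tool_pos"],o["ee_rot"][2])
    meas()
E
python3 meas.py
```

```text
[ 0.4583848  -0.03605147  0.05650371] 0.4167819772378738
top spout n 34 [ 0.671  -0.0076  0.254 ] ang -29.81 r 0.0727 centroid ang -28.82
  scr n 112 dir -26.71 tip [ 0.705  -0.0154  0.254 ] -24.35 axis offset from line mm -5.06 spout lateral off line mm -8.98
scene spout n 26 [ 0.6788 -0.008   0.254 ] ang -27.26 r 0.0797 centroid ang -29.37
  scr n 98 dir -25.74 tip [ 0.7045 -0.0162  0.254 ] -24.85 axis offset from line mm -2.55 spout lateral off line mm -4.67
```

```bash
cat > man.py <<'E'
from plan import *
from h import *
import pickle
t=pickle.load(open("top.pkl","rb"));s=pickle.load(open("scene.pkl","rb"))
f=lambda p:np.array(p)/[400/133,3]+[255,150]-.33
g=lambda p:(np.array(p)-[400,0])*.325+[262,180]-.33
def man(a,b,c,d):
    X,e=tri(t,f(a),s,g(b));S,e2=tri(t,f(c),s,g(d));n=np.array([np.sin(np.radians(25)),np.cos(np.radians(25))])
    print(X,e,S,e2,"lat mm",1e3*n@(X-S)[:2])
    A,B=onz(t,[f(a),f(c)],.254);print("top lat",1e3*n@(A-B)[:2]);A,B=onz(s,[g(b),g(d)],.254);print("scene lat",1e3*n@(A-B)[:2])
E
python3 - <<'E'
from man import *
man([232,195],[655,143],[239,155],[689,168])
P=cloud(t);m=(P[...,0]>.78)&(P[...,0]<.9)&(abs(P[...,1]+.06)<.08)&(P[...,2]>.03)&(P[...,2]<.4)
for q in(t,s):
    P=cloud(q);d=P[...,:2]-C;r=np.hypot(d[...,0],d[...,1])
    for lo,hi in((.025,.042),(.045,.2),(.2,.345)):
        m=(r>.17)&(r<.32)&(P[...,2]>lo)&(P[...,2]<hi)&(P[...,0]>.75)&(abs(P[...,1]+.06)<.1);X=P[m]
        if len(X): 
            c=(X.min(0)+X.max(0))/2;print(lo,len(X),X.mean(0).round(3),"ang",np.degrees(np.arctan2(*(X.mean(0)[:2]-C)[::-1])).round(2),np.degrees(np.arctan2(*(c[:2]-C)[::-1])).round(2))
E
```

```text
[ 0.66958619 -0.00766377  0.25629239] 0.0020880602241717407 [ 0.70346144 -0.01469435  0.25157911] 0.0005849964737724442 lat mm -7.944427226351868
top lat -8.08308135816384
scene lat -4.8645927211682505
0.025 376 [ 0.819 -0.084  0.033] ang -28.01 -25.41
0.045 147 [ 0.807 -0.068  0.118] ang -25.89 -25.36
0.2 570 [ 0.801 -0.06   0.294] ang -24.77 -25.33
0.025 686 [ 0.836 -0.083  0.034] ang -26.02 -25.74
0.045 277 [ 0.815 -0.072  0.126] ang -25.82 -25.25
0.2 745 [ 0.808 -0.07   0.285] ang -26.28 -25.71
```

carry_out(
  commands=[
    [0,0.002,0,0,0,-0.012],
    [0,0.004,0,0,0,-0.024],
    [0,0.006,0,0,0,-0.036],
    [0,0.008,0,0,0,-0.048],
    [0,0.01,0,0,0,-0.06],
  ],
)

```text
time: 13.5
tool_pos: [0.4626, -0.0455, 0.0564]
ee_rot: [-3.142, -0.0, 0.478]
wrist_force: [0.4, -0.3, 0.6]
width: 0.0006
finger_force: 0.3
```

carry_out(
  commands=[
    [0,0.002,0,0,0,-0.012],
    [0,0.004,0,0,0,-0.024],
    [0,0.0055,0,0,0,-0.036],
    [0,0.0065,0,0,0,-0.042],
    [0,0.007,0,0,0,-0.048],
  ],
)

```text
time: 14.0
tool_pos: [0.4657, -0.0516, 0.0564]
ee_rot: [3.142, 0.0, 0.525]
wrist_force: [-1.2, 0.0, -0.1]
width: 0.0006
finger_force: 0.3
```

```bash
cat > shot.py <<'E'
from plan import *
from h import *
import sys
o=get_obs();print(o["tool_pos"],o["ee_rot"][2],o["wrist_force"])
s=snapshot("top");q=snapshot("scene")
O=np.zeros((600,800,3),np.uint8);O[:,:400]=cv2.resize(s["img"][180:240,310:350],(400,600),interpolation=2);O[:,400:]=cv2.resize(q["img"][200:260,322:362],(400,600),interpolation=2)
cv2.imwrite(f"pics/{sys.argv[1]}.png",O[:,:,::-1])
E
sed -i 's/^f=.*/f=lambda p:np.array(p)\/10+[310,180]-.45/;s/^g=.*/g=lambda p:(np.array(p)-[400,0])\/10+[322,200]-.45/' man.py
python3 shot.py a5;python3 meas.py
```

```text
[ 0.46566392 -0.05163824  0.05643494] 0.5251976896521555 [-1.18494053  0.03169683 -0.07248589]
[ 0.46567432 -0.05166311  0.0564515 ] 0.5249161588481808
top spout n 32 [ 6.75e-01 -5.00e-04  2.54e-01] ang -23.44 r 0.073 centroid ang -22.84
  scr n 112 dir -26.71 tip [ 0.705  -0.0154  0.254 ] -24.35 axis offset from line mm -5.06 spout lateral off line mm -0.89
scene spout n 26 [ 0.6812 -0.0043  0.254 ] ang -24.12 r 0.0803 centroid ang -23.34
  scr n 96 dir -25.02 tip [ 0.7045 -0.0162  0.254 ] -24.85 axis offset from line mm -0.44 spout lateral off line mm 0.82
```

View pics/a5.png

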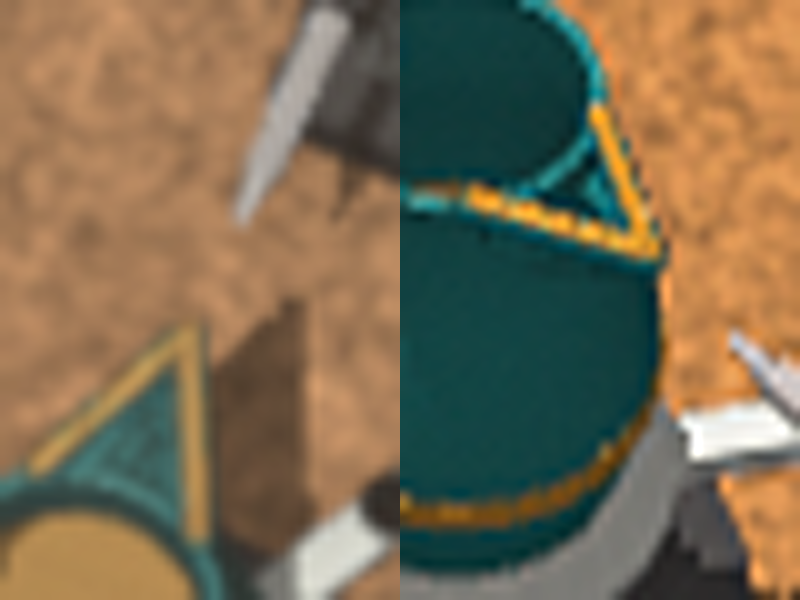

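The spout tip is at (197,328) and the scriber point at (238,225) with its far end at (325,20), so the scriber line extended passes about (194,328): nearly aligned. In the scene half the spout is (662,258) and the scriber tip (733,333).

```bash
python3 - <<'E'
from man import *
man([196,326],[660,256],[239,224],[733,333])
A,B=onz(t,[f([239,224]),f([325,20])],.254);print(np.degrees(np.arctan2(*(B-A)[1::-1])))
E
```

```text
[ 0.67550296 -0.00173676  0.25683706] 0.0012268751108498953 [ 0.70093081 -0.01312963  0.2542339 ] 3.458623709192611e-05 lat mm -0.42082065196441754
top lat -0.6516799982035444
scene lat 1.4746868135278604
-23.638168077812715
```

carry_out(
  commands=[
    [0,-0.003,0,0,0,0],
    [-0.004,-0.006,0,0,0,0],
    [-0.02,-0.01,0,0,0,0],
    [-0.045,-0.01,0,0,0,0],
    [-0.07,-0.01,0,0,0,0],
  ],
)

```text
time: 14.7
tool_pos: [0.3991, -0.078, 0.0564]
ee_rot: [3.141, 0.0, 0.526]
wrist_force: [0.3, 0.3, 1.0]
width: 0.0007
finger_force: 0.0
```

carry_out(
  commands=[
    [0,0,-0.03,0,0,0],
    [-0.01,0,-0.06,0,0,0],
    [-0.02,0,-0.1,0,0,0],
    [-0.03,0,-0.13,0,0,0],
    [-0.04,0,-0.15,0,0,0],
  ],
)

```text
time: 15.2
tool_pos: [0.3655, -0.0984, 0.2093]
ee_rot: [3.138, -0.002, 0.525]
wrist_force: [0.4, 0.2, 0.6]
width: 0.0007
finger_force: 0.0
```

```bash
python3 shot.py a6;python3 meas.py
```

```text
[ 0.3654702  -0.09836439  0.20928493] 0.5249134265954889 [0.36093166 0.24987042 0.64443069]
[ 0.36631645 -0.09895838  0.2099925 ] 0.5236191850526426
top spout n 33 [ 6.75e-01 -5.00e-04  2.54e-01] ang -23.44 r 0.073 centroid ang -22.8
  scr n 110 dir -27.06 tip [ 0.705  -0.0154  0.254 ] -24.35 axis offset from line mm -5.8 spout lateral off line mm -1.19
scene spout n 26 [ 0.6812 -0.0043  0.254 ] ang -24.12 r 0.0803 centroid ang -23.34
  scr n 96 dir -23.36 tip [ 0.7045 -0.0162  0.254 ] -24.85 axis offset from line mm 3.29 spout lateral off line mm 2.22
```

View pics/a6.png

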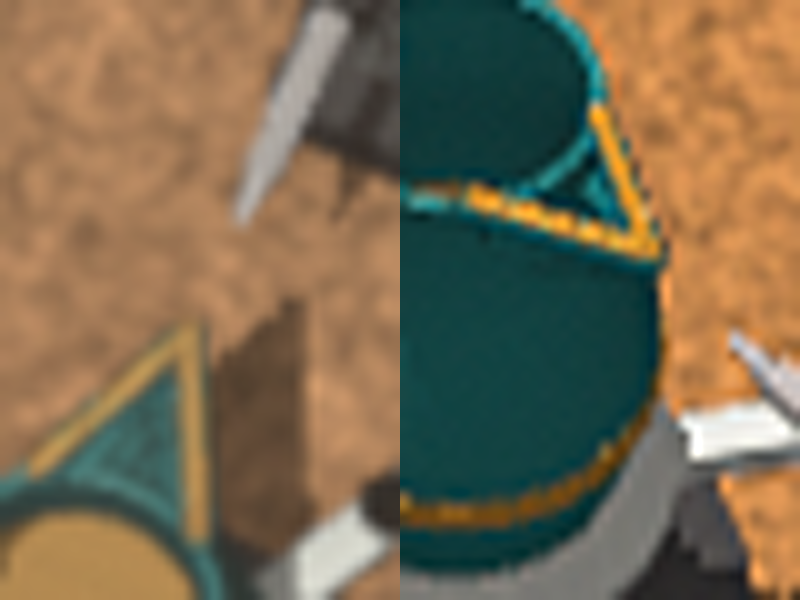

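The picture is unchanged after withdrawing the hand: spout tip (197,328), scriber point (238,225), still on the scriber's line to within about 1 mm. The hand is clear, so I'll let it settle and hand in.

carry_out(
  commands=[
    [0,0,0,0,0,0],
    [0,0,0,0,0,0],
    [0,0,0,0,0,0],
    [0,0,0,0,0,0],
    [0,0,0,0,0,0],
  ],
)

```text
time: 15.9
tool_pos: [0.3654, -0.0979, 0.2061]
ee_rot: [-3.141, 0.0, 0.525]
wrist_force: [0.1, -0.4, -0.1]
width: 0.0007
finger_force: 0.0
```

```bash
python3 -c "
from bench import *
print(close_job())"
```

```text
the job is handed in; nothing more can be done
None
```

The jug's spout tip stands in front of the scriber's point, with a measured sideways offset of about 1 mm (estimates from −0.7 to +1.5 mm), the hand is clear, and the job was handed in at about 16 s.

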